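Find the open gap of a microscope stage with a sprung feeler gauge

ROBOT

A 6-joint arm with a two-finger parallel gripper is mounted at the origin on the work surface. World frame = base frame: x ahead of the robot, y to its left, z up, the work surface at z = 0. Lengths are in m, angles in rad, forces in N, time in s.
With the tool pointing down it reaches from about 0.425 to 1.125 m from the base axis. Payload 14.9 kg.
Tool frame: the origin (TCP) lies between the finger pads; the fingertips stand 17 mm ahead of it and the grasp point (between the pads) lies 2 mm behind it (tcp_to_tips is the distance from the TCP to the fingertips, in m); z points along the fingers, x is the direction in which the jaws open and shut, and the axes are right-handed (so a half turn about z gives the same grasp; the last joint's range is limited). The gripper opens to 91 mm and grips with 3 to 60 N. Pads are 32 mm wide; open, the fingers measure 118 mm over their backs; the gripper's body (76 mm by 178 mm) begins 60 mm behind the grasp point.
Start: joints at [-1.343, 0.379, 1.734, -0, 1.028, -0.033], TCP at [0.18, -0.676, 0.211] pointing down, gripper open.
Joint ranges: [-2.77, 2.77], [-0.74, 2.19], [0, 2.66], [-1.06, 4.2], [0.31, 2.87], [-3.08, 3.08]. Speed limits (rad/s): [1.89, 1.89, 2.39, 3.14, 3.14, 3.14].

INTERFACE

Orientations are given as a unit quaternion [x, y, z, w].
In Python, from workcell import move_to, line_to, move_j, move_gripper, sleep, solve_ik, get_state, snapshot, camera_info, MotionError, job_done, spot_in, silhouettes, tip_of, tcp_to_tips gives the robot as it stands. Calls block until the motion is done:
- move_to(position, orientation): joint-space move of the TCP to a pose.
- line_to(position, orientation=None, v=0.15, contact_N=None): straight line of the TCP; orientation=None keeps the orientation; v is the mean speed in m/s. With contact_N (N) it stops when the force on the tool has changed by that much, and returns True; else False.
- move_j(angles): joint-space move.
- move_gripper(opening): opening from 0.0 (shut) to 1.0 (fully open); the grip force is fixed at half the most; returns when the fingers have stopped.
- sleep(seconds).
- solve_ik(position, orientation): joint angles nearest the present ones, or None.
- get_state(): the state.
- snapshot(name): name is "scene" or "top" or "wrist"; returns the picture (420x560x3 uint8, blue, green, red); there is no depth.
- camera_info(name): a dict with "K" (3x3 intrinsics, pixels), "k1" (the pictures are not rectified: a ray, as slopes to the right and down, at radius r is drawn at 1 + k1 r^2 times it, then the intrinsics apply), "R" (3x3) and "t" (3): a world point X has camera coordinates R X + t. Camera axes: x right, y down, z forward; pixel columns grow to the right and rows downward; lengths in m; the calibration is good to about 2 mm. A picture is of the moment at which its call begins: read the wrist's pose just before it. camera_info takes no time and is no camera call; for the wrist camera it gives the pose at the moment of the call.
A pose or a line that the arm cannot do raises MotionError and nothing moves.
- job_done(): hands the job in, once; it reports no verdict.
Trained networks look in the newest picture that a camera, given by its name, has taken for a name from the list of things; names that differ only in an ending like _2 or _b are one class to them, and where a whole thing is asked for, a point or a joint stands for the part that bears it (a point fixed in the world has none). Each returns a list of dicts, best first, with "score" (0 to 1); they miss things now and then, are a little off and sometimes report something else, mostly with a low value. They report only what shows in the picture. A call takes as long as a camera call. They do not tell look-alikes from the thing itself.
- spot_in(camera, query): "xyz" ([x, y, z] in m, in world coordinates, good to about 4 mm: the middle of the surface that is visible of it).
- silhouettes(camera, query): "region" (420x560 bool, what is visible of it).
- tip_of(camera, query): "xyz" ([x, y, z] in m, in world coordinates, good to about 4 mm: a listed point, or the origin of a listed thing).
The state is a dict: "clock": time; "joint_positions": joint angles; "joint_vel": joint speeds; "joint_efforts": joint torques, N m; "ee_pos": TCP position; "tool_rot": TCP orientation; "force": force on the tool from outside, world axes, zero at the start; "torque": the same for the moment, N m; "opening": opening from 0.0 (shut) to 1.0 (fully open).
Only numpy, scipy, OpenCV 4.12 (cv2) and the standard library are available. Lean on these libraries where they do the work, as an engineer would, in place of code of your own. Each camera call takes 0.05 s, during which the arm holds its last target.

TASK

Only one of the three look-alike gaps in the front of the microscope stage is open enough for the feeler gauge; find it by feel. Pick the gauge up, slide its blade along the apron into the gaps, and never force it: where it jams, back out before the sprung blade has been pushed 12 mm back into the handle. Leave the gauge fully home in the gap that takes it, collar up against the stage's front face, standing upright on the apron and let go, with the other things left where they were.

Things in the scene. Friction and masses are not known exactly. Their poses are not given: they have to be found in the camera images.
- stage: fixed low microscope stage (all sizes in mm). Origin on the bench; +x inward from its front face, z up. Base plate 280 wide (y), x -160 to 130, 10 thick; ahead of x = -20 it is a bare flat apron (top 10 above the bench). Behind stands the body, front face upright, top at 44; top plate to 54. Three look-alike gaps in the face, right on the apron, at y = 85, 0, -85; which one is open varies and cannot be seen
- mouth1 (a point): mouth of the gap at stage y = +85: point on the apron's top surface in the plane of the front face, mid-width; +x into the gap, z up. Every gap is 28 wide, 10 high at the mouth, 60 deep; its roof slopes down inward 4.5 mm in 14. In the open gap it levels off at 5.5 clear height; in the two tight ones it goes on down to 2, so the blade jams 15 to 22 deep
- mouth2 (a point): mouth of the middle gap (stage y = 0), same point and axes. Before each gap two thin engraved lines, 29 apart, run out along the apron as wide as the gap, and a dark mark lies above it on the body's top front edge
- mouth3 (a point): mouth of the gap at stage y = -85, same point and axes
- gauge_grip (a point): feeler gauge, loose, upright on the bench, 0.28 kg: this is the middle of its black grip, 37 above its flat underside. Grip 36 long (x) x 20 wide (y), from 12 to 62 above the underside, on a steel shoe 44 x 28 x 12. Axes: +x along the blade towards its tip, z up. Blade level, its underside flush with the shoe's
- gauge_tip (a point): end of the gauge's steel blade, mid-width and mid-thickness (2 above the gauge's underside), 101 ahead (+x) of the grip's middle; same axes. Blade 20 wide, 4 thick. A collar 34 wide, 14 high on the blade, too wide for the gaps, has its front face 45 behind the tip; it moves with the blade
- blade (a joint): how far the sprung blade with its collar has been pushed back into the handle, m: 0 = fully out, up to 0.020. It starts to give at 3.2 N and takes 0.8 N more per mm; at 0.012 the push is about 13 N
- objective: bystander, loose: a brass objective-like turned part standing on top of the stage, 32 mm dia., 44 high; origin under its centre
- jar: bystander, loose: a small amber jar, 48 mm dia., 62 high; origin under its centre
- slidebox: bystander, loose: a closed grey slide box, 85 x 65 x 34; origin under its centre
- beaker: bystander, loose: a clear beaker, 64 mm dia., 85 high; origin under its centre
- dish: bystander, loose: a clear flat dish, 88 mm dia., 15 high; origin under its centre
- driver: bystander, loose: a screwdriver about 160 long, lying; origin at its middle
- flask: bystander, loose: a white bottle, 56 mm dia., 130 high; origin under its centre
There are look-alikes about, which are no part of the job. Leave any blue look-alike of the part that bears gauge_grip alone.

How it is judged:
By the outcome, as a careful person would: the job done as asked, in the order asked, and still so for the second after the job is handed in, with the robot touching nothing.
It also fails if it takes over 58 s, if anything falls off the work surface, if the arm or the gripper's body presses on something with over 40 N, if the wrist force passes 120 N, or if a joint passes its speed limit or range.

## Working session

There is one attempt and no reset: what is moved stays moved. The work goes in short steps, each a Python script; the robot and the scene stay as the last script left them, time stands still between calls to the robot, and variables do not carry over. Pictures are saved under pics/ and viewed, and the job is handed in when it is done.

```bash
mkdir -p pics; ls; python3 - <<'E'
from workcell import *
import cv2
for c in("scene","top","wrist"):
    im=snapshot(c); cv2.imwrite(f"pics/{c}0.png",im)
    ci=camera_info(c); print(c,ci["K"],ci["k1"],ci["R"],ci["t"])
    for q in("gauge_grip","gauge_tip","mouth1","mouth2","mouth3","stage"):
        print(q,[(round(d["score"],2),[round(float(v),3) for v in d["xyz"]]) for d in tip_of(c,q)])
s=get_state();print(s, tcp_to_tips)
E
```

```text
pics
scene [[405.75408764   0.         282.48020044]
 [  0.         405.75408764 211.22333296]
 [  0.           0.           1.        ]] -0.012966422294031199 [[ 0.52235849  0.85271957 -0.00330657]
 [ 0.55317747 -0.34181106 -0.7597104 ]
 [-0.64895015  0.39501206 -0.65025317]] [-0.22683416 -0.2115907   1.47861761]
gauge_grip [(0.78, [0.395, -0.347, 0.038]), (0.72, [0.321, -0.183, 0.037]), (0.56, [0.239, -0.39, 0.034])]
gauge_tip [(0.69, [0.321, -0.328, 0.002]), (0.52, [0.356, -0.281, 0.001]), (0.5, [0.485, -0.316, 0.002])]
mouth1 [(0.89, [0.578, 0.117, 0.011]), (0.74, [0.631, 0.343, 0.001]), (0.59, [0.578, 0.03, 0.012])]
mouth2 [(0.89, [0.578, 0.117, 0.011]), (0.74, [0.631, 0.343, 0.001]), (0.59, [0.578, 0.03, 0.012])]
mouth3 [(0.89, [0.578, 0.117, 0.011]), (0.74, [0.631, 0.343, 0.001]), (0.59, [0.578, 0.03, 0.012])]
stage [(0.86, [0.6, 0.031, -0.001])]
top [[426.66643622   0.         276.14720926]
 [  0.         426.66643622 214.06149138]
 [  0.           0.           1.        ]] -0.01626048230350658 [[ 1.55237419e-02 -9.99879471e-01 -2.38582434e-04]
 [-9.84141896e-01 -1.52372372e-
[... 1102 characters left out ...]
age []
{'clock': 1.05, 'joint_positions': array([-1.34327067e+00,  3.78893786e-01,  1.73420632e+00, -1.15958476e-05,
        1.02851969e+00, -3.32884234e-02]), 'joint_vel': array([ 0.00045179,  0.00039095,  0.00288648, -0.0012851 , -0.00047209,
        0.00165029]), 'joint_efforts': array([ 5.17277629e-03, -7.63684916e+01, -4.34735727e+01,  6.52495399e-02,
        3.90099850e-02,  1.19692211e-05]), 'ee_pos': array([ 0.18050766, -0.6763303 ,  0.21053297]), 'tool_rot': array([ 7.93055157e-01, -6.09149832e-01, -1.36364660e-05, -4.78535502e-06]), 'force': array([-0.21943607, -0.13170364,  0.42780774]), 'torque': array([-0.03564638, -0.0594712 ,  0.03668468]), 'opening': 0.9972657230714399} 0.017
```

View pics/scene0.png

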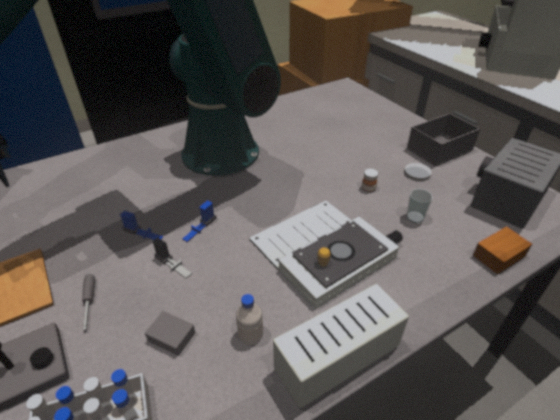

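View pics/top0.png

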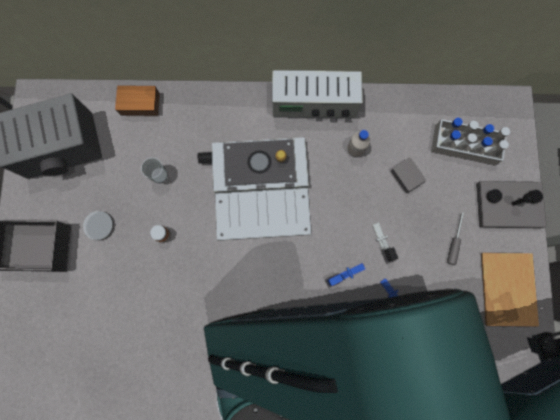

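View pics/wrist0.png

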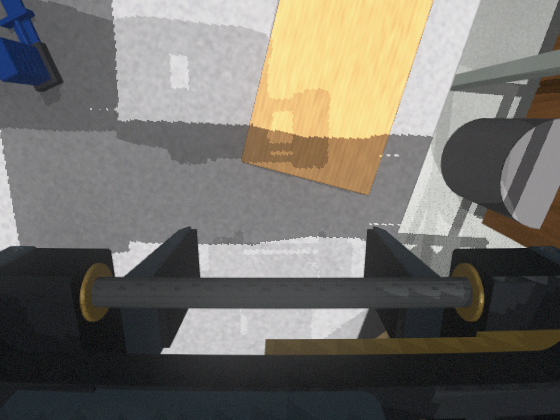

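```bash
python3 - <<'E'
import cv2
im=cv2.imread("pics/top0.png"); cv2.imwrite("pics/topz.png",cv2.resize(im[130:245,195:325],None,fx=6,fy=5.2,interpolation=cv2.INTER_CUBIC)[:598,:])
cv2.imwrite("pics/topg.png",cv2.resize(im[210:300,320:410],None,fx=6,fy=6,interpolation=cv2.INTER_CUBIC))
im=cv2.imread("pics/scene0.png"); cv2.imwrite("pics/scz.png",cv2.resize(im[190:310,240:410],None,fx=4.7,fy=4.7,interpolation=cv2.INTER_CUBIC))
E
```

```text
(no output)
```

View pics/topz.png

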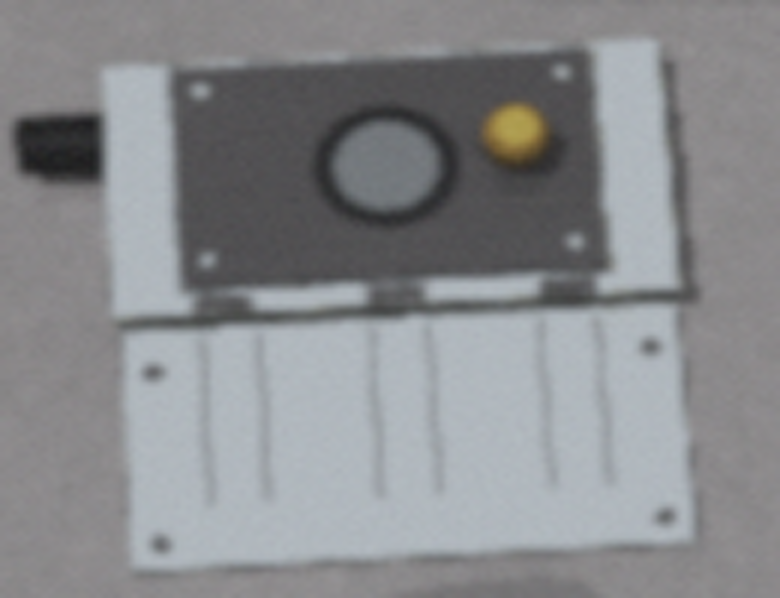

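View pics/topg.png

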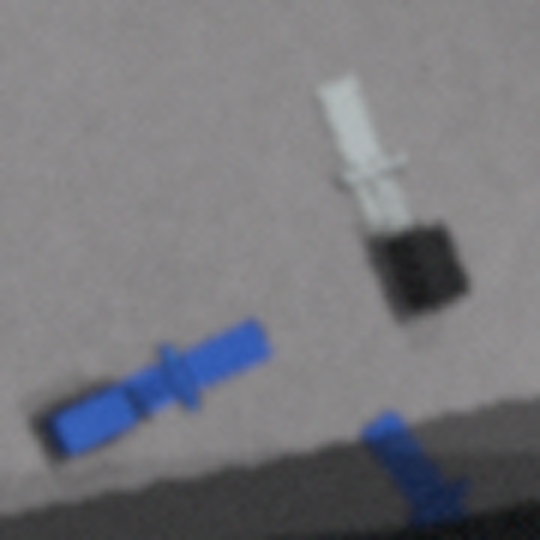

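View pics/scz.png

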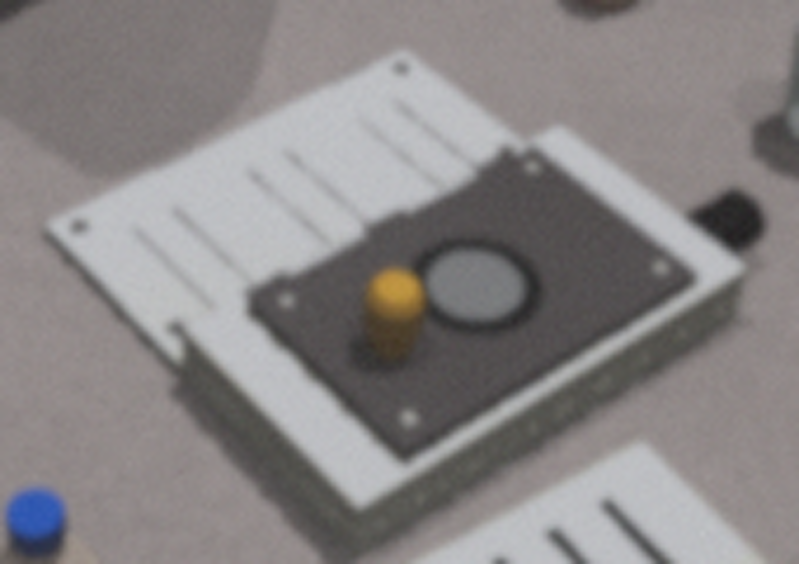

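```bash
cat > h.py <<'E'
import numpy as np, cv2
from workcell import *
from scipy.optimize import least_squares
def unproj(ci,px,z):
    K=ci["K"];k1=ci["k1"];R=np.array(ci["R"]);t=np.array(ci["t"])
    out=[]
    for p,zz in zip(np.atleast_2d(px),np.broadcast_to(z,len(np.atleast_2d(px)))):
        d=np.array([(p[0]-K[0][2])/K[0][0],(p[1]-K[1][2])/K[1][1]]);u=d.copy()
        for _ in range(10): u=d/(1+k1*(u@u))
        r=R.T@np.array([*u,1]);c=-R.T@t
        out.append(c+r*(zz-c[2])/r[2])
    return np.array(out)
def proj(ci,X):
    X=np.atleast_2d(X)@np.array(ci["R"]).T+np.array(ci["t"]);u=X[:,:2]/X[:,2:]
    u=u*(1+ci["k1"]*(u**2).sum(1,keepdims=True));K=np.array(ci["K"])
    return u*[K[0,0],K[1,1]]+K[:2,2]
def qdown(yaw_x):
    # tool z down, tool x at world yaw
    from scipy.spatial.transform import Rotation as Ro
    x=np.array([np.cos(yaw_x),np.sin(yaw_x),0]);z=np.array([0,0,-1.]);y=np.cross(z,x)
    return Ro.from_matrix(np.c_[x,y,z]).as_quat()
E
python3 - <<'E'
from h import *
np.set_printoptions(precision=4,suppress=True)
ci=camera_info("top")
f=lambda a:np.array(a)/[6,5.2]+[195,130]
cs=f([(133,570),(693,543)]);print("front",unproj(ci,cs,.01))
print("faceline z.01",unproj(ci,f([(120,322),(690,297)]),.01),"z.054",unproj(ci,f([(120,322),(690,297)]),.054))
print("back z.054",unproj(ci,f([(102,66),(660,40)]),.054))
L=f([(200,330),(212,505),(258,335),(268,498),(372,325),(381,495),(429,325),(440,492),(541,322),(553,487),(597,322),(612,485)])
print("lines",unproj(ci,L,.01))
print("cam",-np.array(ci["R"]).T@ci["t"]); w=camera_info("wrist");print("wcam",-np.array(w["R"]).T@w["t"])
g=lambda a:np.array(a)/6+[320,210]
print("blade tip",unproj(ci,g([(320,85),(355,75)]),.004)); print("griptop", unproj(ci,g([(412,225),(450,222),(470,290),(400,320)]),.062))
E
```

```text
front [[ 0.433   0.155   0.01  ]
 [ 0.4528 -0.1214  0.01  ]]
faceline z.01 [[ 0.5777  0.1674  0.01  ]
 [ 0.597  -0.1197  0.01  ]] z.054 [[ 0.5675  0.1607  0.054 ]
 [ 0.5862 -0.1163  0.054 ]]
back z.054 [[ 0.7178  0.1759  0.054 ]
 [ 0.7376 -0.1011  0.054 ]]
lines [[ 0.5735  0.1269  0.01  ]
 [ 0.471   0.1173  0.01  ]
 [ 0.571   0.0976  0.01  ]
 [ 0.4755  0.0896  0.01  ]
 [ 0.5778  0.0404  0.01  ]
 [ 0.4781  0.0336  0.01  ]
 [ 0.5783  0.0117  0.01  ]
 [ 0.4803  0.0043  0.01  ]
 [ 0.5809 -0.0447  0.01  ]
 [ 0.484  -0.0518  0.01  ]
 [ 0.5814 -0.0729  0.01  ]
 [ 0.4856 -0.0811  0.01  ]]
cam [ 0.2869 -0.0223  1.2668]
wcam [ 0.2516 -0.6582  0.3857]
blade tip [[ 0.4874 -0.3101  0.004 ]
 [ 0.4927 -0.3278  0.004 ]]
griptop [[ 0.4119 -0.3388  0.062 ]
 [ 0.4136 -0.3568  0.062 ]
 [ 0.3817 -0.3652  0.062 ]
 [ 0.3672 -0.3318  0.062 ]]
```

```bash
python3 - <<'E'
from h import *
np.set_printoptions(precision=4,suppress=True)
g=0.31
move_to([0.393,-0.348,0.20],qdown(g-np.pi/2))
ci=camera_info("wrist");im=snapshot("wrist");cv2.imwrite("pics/w1.png",im)
for q in("gauge_grip","gauge_tip"): print(q,[(round(d["score"],2),np.array(d["xyz"])) for d in tip_of("wrist",q)])
import json;json.dump({k:np.array(v).tolist() for k,v in ci.items()},open("w1.json","w"))
print(get_state()["clock"])
E
```

```text
gauge_grip [(0.93, array([ 0.397 , -0.3483,  0.0316])), (0.89, array([ 0.2347, -0.3917,  0.0369])), (0.8, array([ 0.3174, -0.1856,  0.0388]))]
gauge_tip [(0.97, array([ 0.3146, -0.3332,  0.0015])), (0.67, array([ 0.4896, -0.3155, -0.0014]))]
2.6583
```

View pics/w1.png

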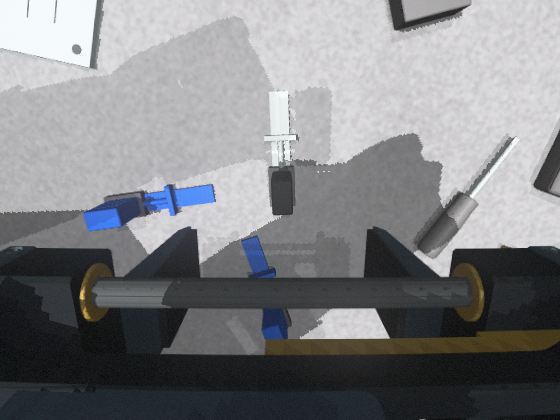

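```bash
python3 - <<'E'
import cv2
im=cv2.imread("pics/w1.png"); cv2.imwrite("pics/w1z.png",cv2.resize(im[82:222,225:345],None,fx=4.2,fy=4.2,interpolation=cv2.INTER_CUBIC))
E
```

```text
(no output)
```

View pics/w1z.png

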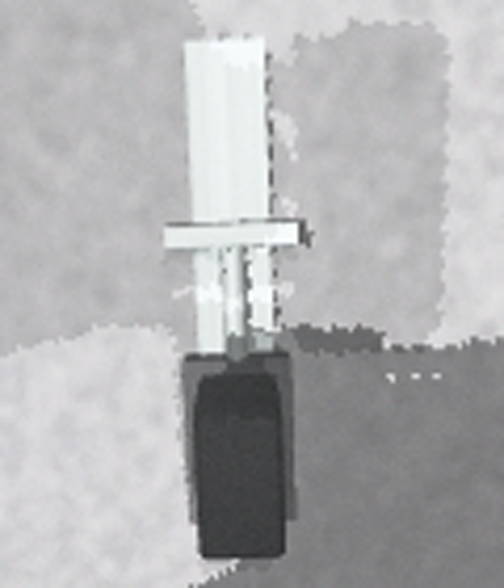

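```bash
python3 - <<'E'
from h import *
import json
np.set_printoptions(precision=4,suppress=True)
ci={k:np.array(v) for k,v in json.load(open("w1.json")).items()}
f=lambda a:np.array(a)/4.2+[225,82]
pts=[(185,42,.004,101,10),(266,40,.004,101,-10),(183,355,.012,22,14),(290,355,.012,22,-14),(202,556,.062,-18,9),(285,556,.062,-18,-9),
 (164,225,.014,56,17),(298,222,.014,56,-17)]
P=np.array(pts)
uv=f(P[:,:2])
print(unproj(ci,uv,P[:,2]))
def res(p):
    c,s=np.cos(p[2]),np.sin(p[2]);x=P[:,3]/1e3;y=P[:,4]/1e3
    return (proj(ci,np.c_[p[0]+c*x-s*y,p[1]+s*x+c*y,P[:,2]])-uv).ravel()
r=least_squares(res,[.393,-.348,.3]);print(r.x,r.fun.reshape(-1,2))
E
```

```text
[[ 0.4856 -0.3065  0.004 ]
 [ 0.4922 -0.3257  0.004 ]
 [ 0.4112 -0.3293  0.012 ]
 [ 0.4196 -0.3557  0.012 ]
 [ 0.3751 -0.347   0.062 ]
 [ 0.381  -0.3652  0.062 ]
 [ 0.4414 -0.3151  0.014 ]
 [ 0.4523 -0.3469  0.014 ]]
[ 0.3944 -0.35    0.3446] [[ 0.1278 -0.4947]
 [-0.1846 -0.7253]
 [-0.1236  0.7377]
 [ 0.1702 -0.1758]
 [ 0.457   0.875 ]
 [-0.7947  0.2402]
 [ 0.0477  0.0112]
 [ 0.332  -0.4401]]
```

```bash
python3 - <<'E'
from h import *
import json
np.set_printoptions(precision=4,suppress=True)
g=.3446;q=qdown(g-np.pi/2)
move_gripper(0.6)
line_to([.3944,-.350,.10],q,v=.2)
line_to([.3944,-.350,.042],q,v=.1)
move_gripper(0.0)
print("opening",get_state()["opening"]*91,get_state()["clock"])
line_to([.3944,-.350,.125],v=.15)
s=get_state();print(s["force"],s["clock"])
y=.073
pos=lambda sx,sy:np.array([.600+np.cos(y)*sx-np.sin(y)*sy,.027+np.sin(y)*sx+np.cos(y)*sy])
p=pos(-.135,-.085);move_to([*p,.125],qdown(y-np.pi/2))
ci=camera_info("wrist");im=snapshot("wrist");cv2.imwrite("pics/w2.png",im)
json.dump({k:np.array(v).tolist() for k,v in ci.items()},open("w2.json","w"))
cv2.imwrite("pics/t2.png",snapshot("top"));cv2.imwrite("pics/s2.png",snapshot("scene"))
s=get_state();print(s["opening"]*91,s["force"],s["clock"],s["ee_pos"])
E
```

```text
opening 19.521432064510787 5.3833
[ 0.2308  0.7499 -3.4233] 6.0833
20.08218117274598 [-0.4427 -0.0895 -2.91  ] 7.3583 [ 0.4715 -0.0685  0.1249]
```

View pics/w2.png

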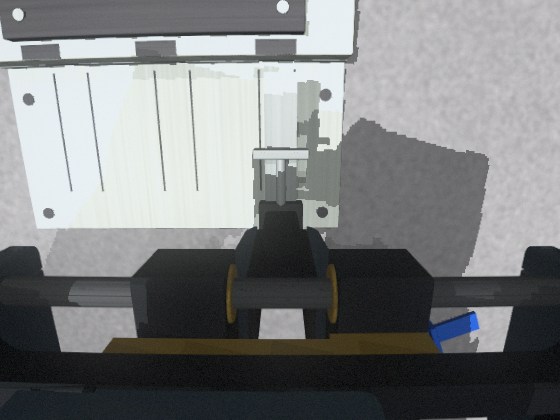

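View pics/s2.png

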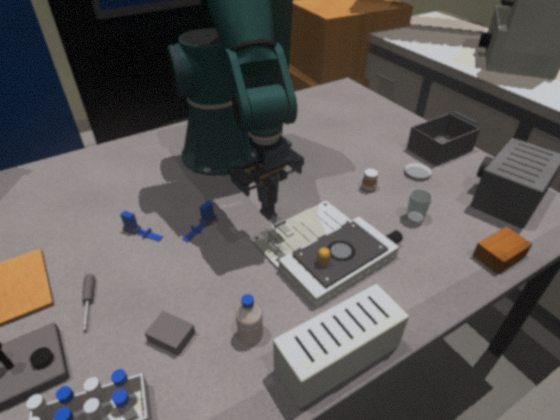

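```bash
python3 - <<'E'
import cv2
im=cv2.imread("pics/w2.png"); cv2.imwrite("pics/w2a.png",cv2.resize(im[35:235,0:210],None,fx=3,fy=3,interpolation=cv2.INTER_CUBIC)[:600])
cv2.imwrite("pics/w2b.png",cv2.resize(im[35:235,180:360],None,fx=3,fy=3,interpolation=cv2.INTER_CUBIC)[:600])
E
```

```text
(no output)
```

View pics/w2a.png

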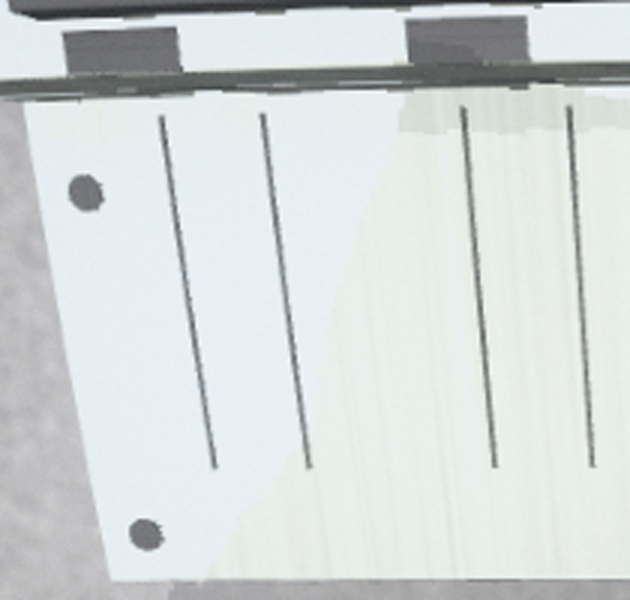

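View pics/w2b.png

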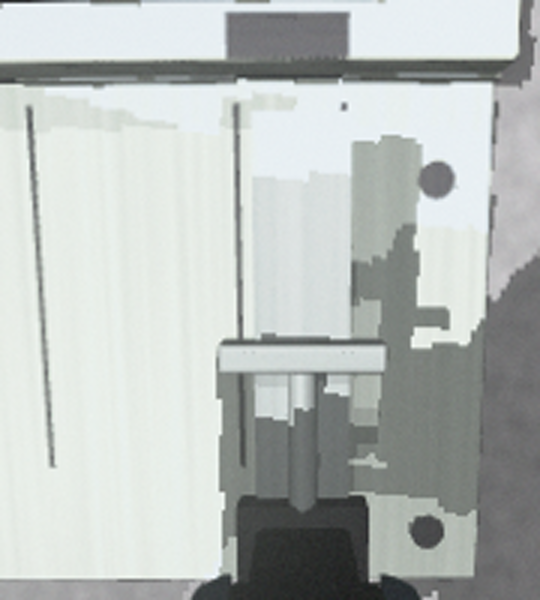

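```bash
python3 - <<'E'
from h import *
import json
np.set_printoptions(precision=4,suppress=True)
ci={k:np.array(v) for k,v in json.load(open("w2.json")).items()}
A=lambda u,v:(u/3,v/3+35);B=lambda u,v:(u/3+180,v/3+35)
far=[(A(162,116),99.5),(A(263,114),70.5),(A(463,107),14.5),(A(569,106),-14.5),(B(236,103),-70.5),(B(345,105),-99.5)]
near=[(A(215,468),99.5),(A(309,468),70.5),(A(495,467),14.5),(A(593,467),-14.5),(B(243,467),-70.5)]
cor=[(A(112,580),140),(B(473,576),-140)]
def res(p,free=True):
    c,s=np.cos(p[2]),np.sin(p[2]);o=[]
    def pr(x,y,z): return proj(ci,[[p[0]+c*x-s*y,p[1]+s*x+c*y,z]])[0]
    for uv,yy in far:o.append(pr(p[3],yy/1e3,.01)-uv)
    for uv,yy in near:o.append(pr(p[4],yy/1e3,.01)-uv)
    for uv,yy in cor:o.append(pr(-.16,yy/1e3,.01)-uv)
    o.append(pr(-.02,-.14,.054)-B(518,62))
    return np.ravel(o)
r=least_squares(res,[.6,.027,.073,-.02,-.12],loss="soft_l1");print("stage",r.x);print(res(r.x).reshape(-1,2))
P=np.array([(*B(253,178),.087,101,10),(*B(351,173),.087,101,-10),(*B(218,345),.097,56,17),(*B(386,345),.097,56,-17)])
def rg(p):
    c,s=np.cos(p[2]),np.sin(p[2]);x=P[:,3]/1e3;y=P[:,4]/1e3
    return (proj(ci,np.c_[p[0]+c*x-s*y,p[1]+s*x+c*y,P[:,2]])-P[:,:2]).ravel()
r2=least_squares(rg,[.47,-.068,.073]);print("gauge",r2.x,rg(r2.x).reshape(-1,2))
E
```

```text
stage [ 0.6011  0.0302  0.0757 -0.0242 -0.1242]
[[ 0.2764 -0.1427]
 [ 0.2188 -0.4815]
 [ 0.1901  0.3342]
 [ 0.0412  0.1021]
 [-0.249   0.4376]
 [-0.8281 -0.351 ]
 [ 0.2487  0.2149]
 [ 0.1733  0.0368]
 [-0.1456  0.0693]
 [-0.3567 -0.0637]
 [-0.4334 -0.2755]
 [-0.7208  0.6686]
 [ 0.0026  1.7764]
 [ 3.1652 -1.4892]]
gauge [ 0.4648 -0.0692  0.0778] [[ -0.4898 -10.6768]
 [  0.1365  -9.1767]
 [  0.0025  10.5857]
 [  0.3478  10.3225]]
```

```bash
cat >> h.py <<'E'
SY=.0757;Q=qdown(SY-np.pi/2)
def pos(sx,sy):return np.array([.6011+np.cos(SY)*sx-np.sin(SY)*sy,.0302+np.sin(SY)*sx+np.cos(SY)*sy])
def st(msg=""):
    s=get_state();e=s["ee_pos"];d=np.array(e[:2])-[.6011,.0302];c,n=np.cos(SY),np.sin(SY)
    sx,sy=c*d[0]+n*d[1],-n*d[0]+c*d[1];f=s["force"];
    print(msg,"sx %.4f sy %.4f z %.4f tipdepth %.1f fx %.2f fy %.2f fz %.2f open %.1f t %.2f"%(sx,sy,e[2],(sx+.101)*1e3,c*f[0]+n*f[1],-n*f[0]+c*f[1],f[2],s["opening"]*91,s["clock"]));return sx,sy,e[2]
E
python3 - <<'E'
from h import *
move_to([*pos(-.135,-.085),.07],Q);st("above")
print(line_to([*pos(-.135,-.085),.049],v=.02,contact_N=1.5));sx,sy,z=st("touch")
move_gripper(.35);sleep(.2)
line_to([*pos(-.135,-.085),.0515],v=.02)
cv2.imwrite("pics/s3.png",snapshot("scene"));cv2.imwrite("pics/w3.png",snapshot("wrist"))
move_gripper(0);st("regrip")
E
```

```text
above sx -0.1359 sy -0.0852 z 0.0696 tipdepth -34.9 fx 0.16 fy -0.11 fz -2.30 open 19.8 t 7.69
True
touch sx -0.1352 sy -0.0847 z 0.0519 tipdepth -34.2 fx 0.94 fy 3.60 fz 3.07 open 19.9 t 8.53
regrip sx -0.1351 sy -0.0850 z 0.0515 tipdepth -34.1 fx 0.56 fy -0.13 fz -0.55 open 19.8 t 9.82
```

View pics/w3.png

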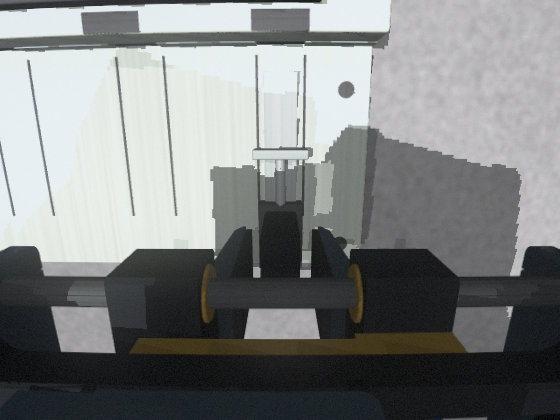

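```bash
cat >> h.py <<'E'
def probe(sy,z=.0515):
    """push until felt; returns depth"""
    print("free part",line_to([*pos(-.101+.012,sy),z],v=.05,contact_N=4));a=st("d12")
    if (a[0]+.101)<.010: return a[0]+.101
    print("probe",line_to([*pos(-.101+.040,sy),z],v=.025,contact_N=4));a=st("probe")
    return a[0]+.101
E
python3 - <<'E'
from h import *
d=probe(-.085);print(d)
if d<.036:
    line_to([*pos(-.135,-.085),.0515],v=.08);st("back")
E
```

```text
free part True
d12 sx -0.1349 sy -0.0849 z 0.0514 tipdepth -33.9 fx -0.48 fy 0.61 fz 5.35 open 19.9 t 10.03
-0.033924214015410736
back sx -0.1350 sy -0.0850 z 0.0514 tipdepth -34.0 fx -0.13 fy -0.59 fz -0.07 open 19.6 t 10.28
```

```bash
cat >> h.py <<'E'
def probe(sy,z=.0519,d0=.010,d1=.040,lim=3.5):
    hit=line_to([*pos(-.101+d0,sy),z],v=.06,contact_N=7);a=st("free hit=%s"%hit)
    if a[0]+.101<d0-.003: return a[0]+.101
    sleep(.1);s=get_state()["force"];u=np.array([np.cos(SY),np.sin(SY)]);f0=s[:2]@u;log=[]
    d=d0
    while d<d1:
        d+=.0015
        line_to([*pos(-.101+d,sy),z],v=.03,contact_N=9)
        f=get_state()["force"][:2]@u-f0;log.append((round(d*1e3,1),round(float(f),1)))
        if f<-lim:break
    print(log);a=st("probe end");return a[0]+.101
E
python3 - <<'E'
from h import *
line_to([*pos(-.135,-.085),.0519],v=.02);st("raised")
d=probe(-.085);print(d)
E
```

```text
raised sx -0.1352 sy -0.0849 z 0.0518 tipdepth -34.2 fx 0.09 fy -0.13 fz -3.01 open 19.7 t 10.53
free hit=True sx -0.0941 sy -0.0848 z 0.0513 tipdepth 6.9 fx -4.69 fy -0.47 fz 9.28 open 19.7 t 11.21
0.006941192096860116
```

```bash
python3 - <<'E'
from h import *
sleep(.2);st("settled");cv2.imwrite("pics/w4.png",snapshot("wrist"))
E
```

```text
settled sx -0.0944 sy -0.0848 z 0.0514 tipdepth 6.6 fx -4.97 fy -1.88 fz 7.04 open 19.7 t 11.41
```

View pics/w4.png

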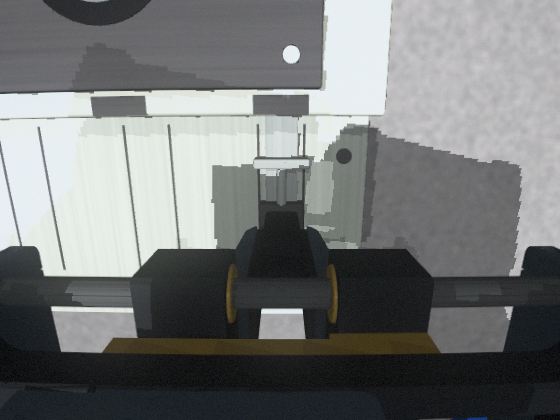

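```bash
python3 - <<'E'
from h import *
e=get_state()["ee_pos"]
for z in(.0519,.0523,.0527):
    line_to([e[0],e[1],z],v=.02);sleep(.15);st("cmd z %.4f"%z)
E
```

```text
cmd z 0.0519 sx -0.0949 sy -0.0847 z 0.0517 tipdepth 6.1 fx -7.36 fy -1.61 fz 1.43 open 19.5 t 11.86
cmd z 0.0523 sx -0.0951 sy -0.0847 z 0.0519 tipdepth 5.9 fx -7.12 fy -2.19 fz 1.03 open 19.4 t 12.26
cmd z 0.0527 sx -0.0952 sy -0.0847 z 0.0522 tipdepth 5.8 fx -6.54 fy -2.02 fz -0.36 open 19.7 t 12.66
```

```bash
python3 - <<'E'
from h import *
np.set_printoptions(precision=4,suppress=True)
import json
ci=camera_info("wrist");im=snapshot("wrist");cv2.imwrite("pics/w5.png",im)
json.dump({k:np.array(v).tolist() for k,v in ci.items()},open("w5.json","w"))
cv2.imwrite("pics/w5z.png",cv2.resize(im[90:215,215:350],None,fx=4.7,fy=4.7,interpolation=cv2.INTER_CUBIC))
im=snapshot("scene");cv2.imwrite("pics/s5z.png",cv2.resize(im[190:310,240:410],None,fx=4.7,fy=4.7,interpolation=cv2.INTER_CUBIC))
E
```

```text
(no output)
```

View pics/w5z.png

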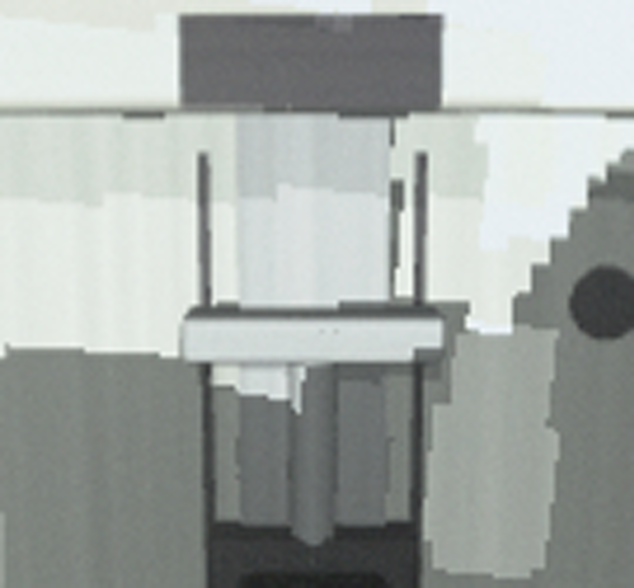

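View pics/s5z.png

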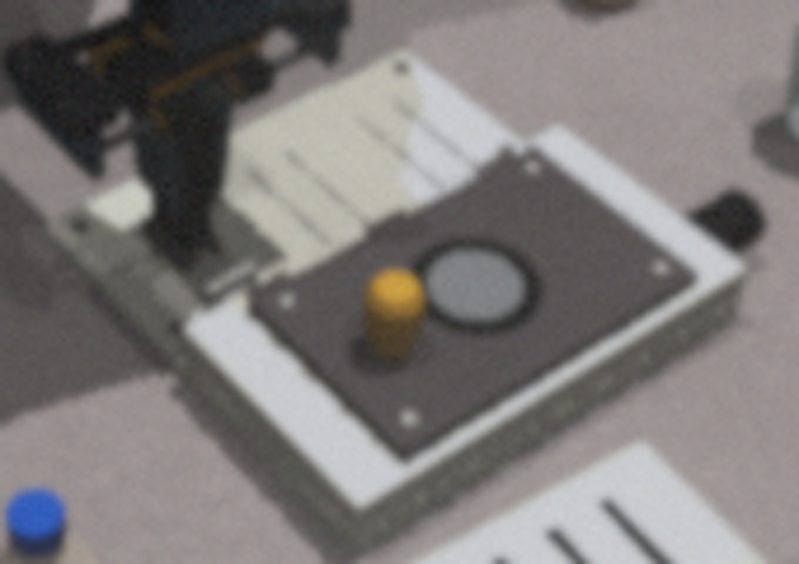

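```bash
python3 - <<'E'
from h import *
np.set_printoptions(precision=4,suppress=True)
import json
ci={k:np.array(v) for k,v in json.load(open("w5.json")).items()}
f=lambda a:np.array(a)/4.7+[215,90]
def S(P):
    d=P[:,:2]-[.6011,.0302];c,n=np.cos(SY),np.sin(SY);return np.c_[c*d[:,0]+n*d[:,1],-n*d[:,0]+c*d[:,1]]
print("collar",S(unproj(ci,f([(188,318),(442,318)]),.0245)))
print("collar bottom",S(unproj(ci,f([(208,305),(400,303)]),.010)))
print("line ends",S(unproj(ci,f([(204,153),(421,153)]),.010)))
print("overhang",S(unproj(ci,f([(20,105),(600,112)]),.054)))
print("shoe front",S(unproj(ci,f([(208,524),(421,524)]),.022)))
st()
E
```

```text
collar [[-0.0445 -0.0694]
 [-0.0445 -0.1019]]
collar bottom [[-0.0445 -0.071 ]
 [-0.0442 -0.0973]]
line ends [[-0.0243 -0.0708]
 [-0.0243 -0.0998]]
overhang [[-0.0184 -0.0544]
 [-0.0191 -0.1158]]
shoe front [[-0.0723 -0.0713]
 [-0.0723 -0.0999]]
 sx -0.0953 sy -0.0847 z 0.0522 tipdepth 5.7 fx -6.58 fy -2.02 fz -0.81 open 19.9 t 12.76
```

```bash
python3 - <<'E'
import cv2
im=cv2.imread("pics/w3.png");cv2.imwrite("pics/w3z.png",cv2.resize(im[40:220,225:345],None,fx=4,fy=3.3,interpolation=cv2.INTER_CUBIC))
E
```

```text
(no output)
```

View pics/w3z.png

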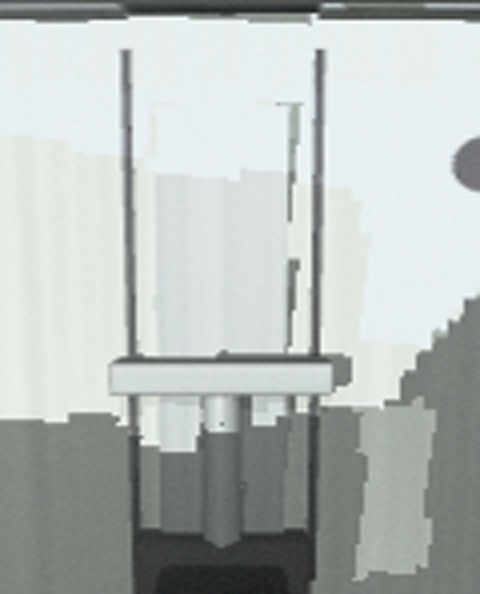

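```bash
python3 - <<'E'
from h import *
np.set_printoptions(precision=4,suppress=True)
import json
ci={k:np.array(v) for k,v in json.load(open("w5.json")).items()}
R=ci["R"];C=-R.T@ci["t"]
e5=np.r_[pos(-.0953,-.0847),.0522];e3=np.r_[pos(-.1351,-.0850),.0515]
ci["t"]=-R@(C+e3-e5)
f=lambda a:np.array(a)/[4,3.3]+[225,40]
def S(P):
    d=P[:,:2]-[.6011,.0302];c,n=np.cos(SY),np.sin(SY);return np.c_[c*d[:,0]+n*d[:,1],-n*d[:,0]+c*d[:,1]]
print("collar",S(unproj(ci,f([(113,363),(332,362)]),.0240)))
print("tip",S(unproj(ci,f([(152,103),(290,103)]),.014)))
print("line ends",S(unproj(ci,f([(126,50),(320,50)]),.010)))
print("shoe front",S(unproj(ci,f([(134,535),(314,535)]),.022)))
E
```

```text
collar [[-0.0797 -0.0688]
 [-0.0795 -0.1015]]
tip [[-0.0342 -0.0746]
 [-0.0342 -0.0951]]
line ends [[-0.0246 -0.0706]
 [-0.0246 -0.0997]]
shoe front [[-0.1124 -0.0712]
 [-0.1124 -0.0995]]
```

```bash
cat >> h.py <<'E'
XF=-.0195
def probe2(sy,z=.0520,d1=.036,lim=3.0):
    "depth d: tip past face"
    u=np.array([np.cos(SY),np.sin(SY)])
    X=lambda d:[*pos(XF-.101+d,sy),z]
    hit=line_to(X(.008),v=.05,contact_N=8);a=st("free hit=%s"%hit)
    sleep(.1);f0=get_state()["force"][:2]@u;log=[("f0",round(float(f0),1))]
    d=.008
    while d<d1:
        d+=.0015
        line_to(X(d),v=.03,contact_N=9);F=get_state()["force"]
        f=F[:2]@u;log.append((round(d*1e3,1),round(float(f),1),round(float(F[2]),1)))
        if f<-lim-1:break
    print(log);a=st("probe end");return d
def reseat(sx,sy,z=.0515):
    sleep(.1);move_gripper(.35);sleep(.1);line_to([*pos(sx,sy),z],Q,v=.02);move_gripper(0);line_to([*pos(sx,sy),z+.0005],v=.02);sleep(.1);st("reseated")
E
python3 - <<'E'
from h import *
e=st()
line_to([*pos(-.145,-.085),.0522],v=.08);st("back")
line_to([*pos(-.145,0),.0526],Q,v=.12);st("shift")
reseat(-.145,0)
cv2.imwrite("pics/w6.png",snapshot("wrist"))
E
```

```text
sx -0.0953 sy -0.0847 z 0.0522 tipdepth 5.7 fx -6.58 fy -2.02 fz -0.81 open 19.9 t 12.76
back sx -0.1444 sy -0.0852 z 0.0525 tipdepth -43.4 fx 0.16 fy 0.94 fz -2.64 open 19.8 t 13.54
shift sx -0.1449 sy -0.0002 z 0.0526 tipdepth -43.9 fx 0.44 fy -1.13 fz -3.62 open 19.8 t 14.40
reseated sx -0.1451 sy 0.0000 z 0.0519 tipdepth -44.1 fx -0.08 fy -0.22 fz -3.16 open 19.6 t 15.95
```

View pics/w6.png

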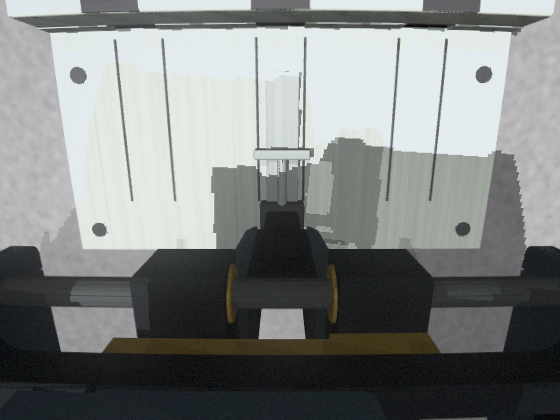

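```bash
python3 - <<'E'
from h import *
print(probe2(0.0))
E
```

```text
free hit=False sx -0.1128 sy 0.0000 z 0.0518 tipdepth -11.8 fx -0.70 fy 0.37 fz -4.32 open 19.8 t 16.80
[('f0', -0.7), (9.5, -0.2, -2.0), (11.0, -0.2, -2.5), (12.5, 0.0, -3.7), (14.0, -0.4, -2.9), (15.5, 0.9, -4.1), (17.0, 0.4, -3.2), (18.5, -0.8, -4.4), (20.0, 0.0, -5.8), (21.5, -3.9, -2.8), (23.0, -5.8, -3.4)]
probe end sx -0.0979 sy 0.0000 z 0.0518 tipdepth 3.1 fx -5.75 fy 0.09 fz -3.37 open 19.9 t 19.40
0.023000000000000003
```

```bash
python3 - <<'E'
from h import *
line_to([*pos(-.145,0),.0522],v=.08);st("back")
line_to([*pos(-.145,.085),.0526],Q,v=.12);st("shift")
reseat(-.145,.085)
d=probe2(.085,d1=.040);print(d)
E
```

```text
back sx -0.1444 sy -0.0000 z 0.0525 tipdepth -43.4 fx 0.49 fy 0.19 fz -3.50 open 19.7 t 20.14
shift sx -0.1450 sy 0.0847 z 0.0525 tipdepth -44.0 fx -0.37 fy 0.08 fz -2.68 open 19.5 t 21.00
reseated sx -0.1451 sy 0.0850 z 0.0519 tipdepth -44.1 fx -0.88 fy 0.17 fz -3.08 open 19.6 t 22.55
free hit=False sx -0.1129 sy 0.0849 z 0.0518 tipdepth -11.9 fx 0.25 fy -0.44 fz -3.48 open 19.7 t 23.35
[('f0', 0.8), (9.5, 0.3, -3.3), (11.0, 0.4, -2.0), (12.5, -0.8, -3.1), (14.0, 0.6, -2.4), (15.5, 0.2, -3.7), (17.0, 0.2, -3.0), (18.5, -0.5, -2.0), (20.0, -0.0, -2.5), (21.5, -0.3, -4.2), (23.0, 0.4, -2.2), (24.5, 0.2, -3.0), (26.0, -0.5, -2.8), (27.5, -0.4, -2.7), (29.0, 1.0, -2.6), (30.5, 0.2, -3.2), (32.0, 0.3, -3.2), (33.5, 0.1, -2.2), (35.0, 0.3, -3.3), (36.5, -1.5, -3.1), (38.0, -0.3, -2.5), (39.5, 0.5, -3.4), (41.0, -0.1, -3.4)]
probe end sx -0.0794 sy 0.0850 z 0.0520 tipdepth 21.6 fx -0.07 fy -0.32 fz -3.42 open 19.6 t 28.95
0.041000000000000016
```

```bash
python3 - <<'E'
from h import *
u=np.array([np.cos(SY),np.sin(SY)]);d=.041;log=[]
while d<.052:
    d+=.0006;line_to([*pos(XF-.101+d,.085),.0517],v=.02,contact_N=9)
    fs=[]
    for _ in range(3): sleep(.02);fs.append(get_state()["force"][:2]@u)
    f=np.mean(fs);log.append((round(d*1e3,1),round(float(f),1)))
    if f<-2.3:break
print(log);st("home")
ci=camera_info("wrist");cv2.imwrite("pics/w7.png",snapshot("wrist"))
E
```

```text
[(41.6, 0.1), (42.2, 0.1), (42.8, -0.3), (43.4, -0.2), (44.0, 0.2), (44.6, -0.1), (45.2, -0.7), (45.8, -1.4), (46.4, -3.5)]
home sx -0.0744 sy 0.0850 z 0.0516 tipdepth 26.6 fx -3.07 fy 0.44 fz -2.41 open 19.6 t 31.65
```

View pics/w7.png

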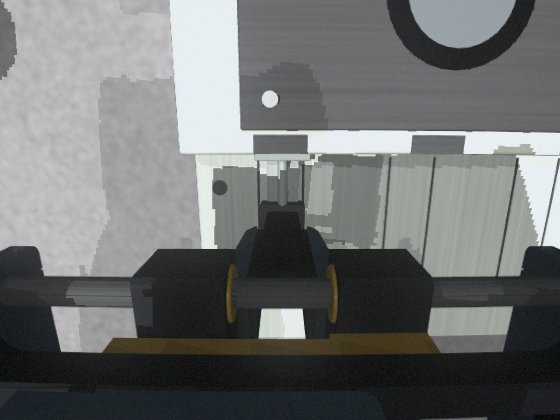

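```bash
python3 - <<'E'
from h import *
e=get_state()["ee_pos"]
line_to([e[0],e[1],.0513],v=.02,contact_N=6);st("lowered")
move_gripper(.5);st("open")
line_to([e[0],e[1],.13],v=.08);st("up")
cv2.imwrite("pics/w8.png",snapshot("wrist"))
back=pos(-.135,.085);line_to([*back,.15],v=.15);sleep(.3)
im=snapshot("wrist");cv2.imwrite("pics/w9.png",im);im=snapshot("scene");cv2.imwrite("pics/s9.png",im)
cv2.imwrite("pics/t9.png",snapshot("top"));st("away")
E
```

```text
lowered sx -0.0743 sy 0.0850 z 0.0514 tipdepth 26.7 fx -5.17 fy 0.40 fz 2.92 open 19.8 t 31.95
open sx -0.0743 sy 0.0850 z 0.0513 tipdepth 26.7 fx -0.00 fy -0.00 fz 0.40 open 46.0 t 32.53
up sx -0.0748 sy 0.0849 z 0.1295 tipdepth 26.2 fx 0.69 fy -0.12 fz -0.60 open 45.3 t 33.67
away sx -0.1349 sy 0.0850 z 0.1498 tipdepth -33.9 fx -0.88 fy 0.23 fz -0.15 open 45.4 t 34.74
```

View pics/w8.png

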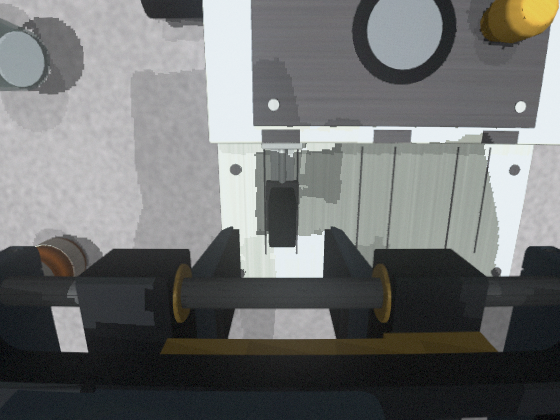

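View pics/w9.png

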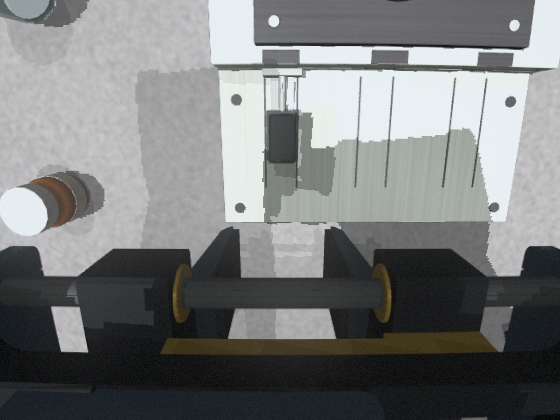

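View pics/s9.png

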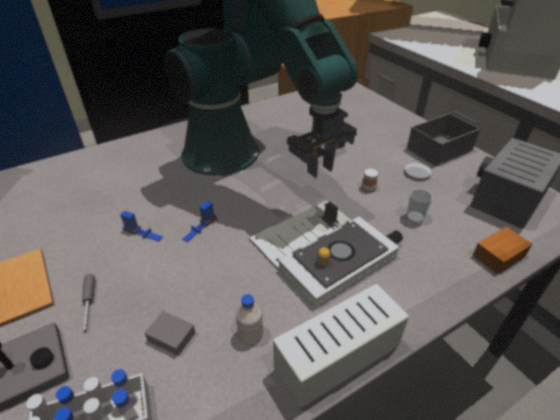

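```bash
python3 - <<'E'
from h import *
im=cv2.imread("pics/w9.png");cv2.imwrite("pics/w9z.png",cv2.resize(im[45:175,235:345],None,fx=5,fy=4.6,interpolation=cv2.INTER_CUBIC))
E
```

```text
(no output)
```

View pics/w9z.png

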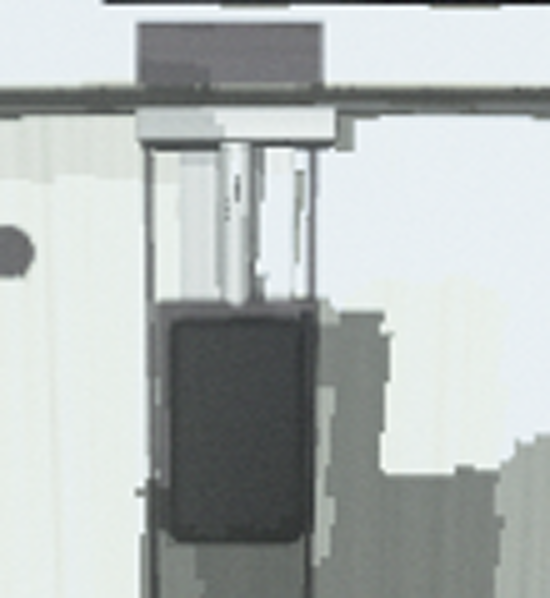

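```bash
python3 - <<'E'
from h import *
job_done();st("done")
E
```

```text
the job is handed in; nothing more can be done
the job is handed in; nothing more can be done
```

The gauge is fully home in gap 1 (stage y = +85), the open one, standing upright on the apron and released. I handed the job in at about 35 s of robot time.

- **Gap 3 (y = -85):** it jammed about 20 mm deep. The camera put the blade about 5 mm back into the handle, at 7 N of push, and I backed out.
- **Gap 2 (y = 0):** it jammed about 20 mm deep at 5.8 N, roughly 3 mm of blade travel, and I backed out.
- **Gap 1:** the blade went in freely. The force only rose at about 45 to 46 mm, where the collar met the face.

**Final checks:**
- The last wrist picture shows the collar against the front face and the gauge centred between the engraved lines.
- The forces read about zero with the gripper open and clear.
- In the last scene picture the other things look unmoved. I did not measure them.

**Disagreement along the way:** I first took the front face to be 20 mm further in than it is, so the gap 3 jam looked like a hit at the mouth. The measured collar position, the networks' mouth positions and the force readings showed where the face really is. Before I understood that, I paused with the blade pressed in gap 3 for about 1.5 s, well short of 12 mm.

The first push also pressed the gauge onto the apron with up to about 9 N. I set it down, regripped it and carried it about 0.5 mm higher for the later gaps. The last push before release read about 5 N, so the blade may have been pushed back 1 to 2 mm just then.

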